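# Take the drying optics rack off its hook with a lifting fork

## Robot

A 6-joint arm with a two-finger parallel gripper is mounted at the origin on a cart in front of the work surface, level with it; the furniture and walls round the work are solid. World frame = base frame: x ahead of the robot, y to its left, z up, the work surface at z = 0. Lengths are in mm, angles in degrees, forces in N, time in s.
With the tool pointing down it reaches from about 300 to 850 mm from the base axis. Payload 4.2 kg.
Tool frame: the origin (TCP) lies on the centre line of the jaws, within the pads' length; the fingertips stand 11 mm ahead of it and the grasp point (between the pads) lies 8 mm behind it; z points along the fingers, y is the line along which they close (so a half turn about z gives the same grasp; the last joint's range is limited). The gripper opens to 91 mm and grips with 3 to 60 N. Pads are 32 mm wide; open, the fingers measure 118 mm over their backs; the gripper's body (76 mm by 178 mm) begins 60 mm behind the grasp point.
Start: joints at [-67.953, 18.312, 89.639, -0, 72.044, -1.146], TCP at [226.459, -528.543, 224.976] pointing down, gripper open.
Joint ranges: [-177.97, 177.97], [-48.28, 115.42], [12.27, 149.76], [-77.06, 257.06], [2.81, 150.46], [-146.56, 146.56]. Speed limits (degrees/s): [147.25, 147.25, 180, 180, 180, 180].

## Interface

Orientations are given as [roll, pitch, yaw] about the fixed x, y, z axes, in that order (R = Rz(yaw) Ry(pitch) Rx(roll)).
In Python, from workcell import env, grab_frame, camera_model, models gives the robot as it stands.
- The arm moves only by the shell command python3 -m crank 'ROWS' [FORCE]. ROWS is text: rows parted by semicolons, each of 7 numbers parted by spaces: the closure, from -1 (fully open) to 1 (shut), so that 0 is half open, then the shift along the tool's x, y, z in mm, then the turn, a rotation vector about the tool's x, y, z in degrees. A call has 1 to 10 rows; each row shifts and turns the commanded pose from where the row before left it, along the tool's axes as they then stand; what a row does not reach is not made up. A row lasts 1/8 s, in which the tool goes at most 62.5 mm and 10.7 degrees, less where a joint would pass 70% of its speed; a pose out of reach is approached as far as the arm can. A call is refused whole if a number of a shift passes 62.5 or a number of a turn 10.7, either way. A call with a gripper value outside its range is refused whole. The fingers move at their own pace and stop on an object; FORCE is the grip in N (left out, the last holds). Time passes only in rows, so rows that do not move let the fingers close. It gives the time, the measured TCP pose, the force, the opening and the grip force at its end, in the units of the state.
- env.state(): the state, without advancing time (a new reading comes with each control period).
- grab_frame(name): name is "side" or "top"; returns the picture (480x640x3 uint8, blue, green, red); there is no depth.
- camera_model(name): a dict with "K" (3x3 intrinsics, pixels), "R" (3x3) and "t" (3): a world point X has camera coordinates R X + t. Camera axes: x right, y down, z forward; pixel columns grow to the right and rows downward; lengths in mm; the calibration is good to about 2 mm. A picture is of the moment at which its call begins. camera_model takes no time and is no camera call.
- env.job_done(): hands the job in; it is judged then, once.
Trained networks look in the newest picture that a camera, given by its name, has taken for a name from the list of things; names that differ only in an ending like _2 or _b are one class to them, and where a whole thing is asked for, a point or a joint stands for the part that bears it (a point fixed in the world has none). Each returns a list of dicts, best first, with "p" (0 to 1); they miss things now and then, are a little off and sometimes report something else, mostly with a low value. They report only what shows in the picture. A call takes as long as a camera call.
- models.search_frame(name, camera): "point" ([x, y, z] in mm, in world coordinates, good to about 4 mm: the middle of the surface that is visible of it).
The state is a dict: "time_s": time; "qpos": joint angles; "qvel": joint speeds; "effort": joint torques, N m; "ee_pos": TCP position; "ee_rot": TCP orientation; "force": force on the tool from outside, world axes, zero at the start; "torque": the same for the moment, N m; "gripper_width": finger opening in mm; "gripper_force": force on a finger pad.
Only numpy, scipy, OpenCV 4.12 (cv2) and the standard library are available. Lean on these libraries where they do the work, as an engineer would, in place of code of your own. Each camera call takes 0.05 s, during which the arm holds its last target. There are 200 camera calls.

## Task

The cleaned optics rack hangs by its wire bail on the hook of the drying stand. Pick up the orange-handled lifting fork and use it to raise the rack up and off the hook, without the gripper or arm touching the rack, and set it down gently, upright, centred and square on the plate of the height-adjustable stand, without pressing or dropping it; that plate is at a different height every time, so feel for it. Then slide the fork out and stand it back flat on the table, and leave the small things around where they are.

Things in the scene. Friction and masses are not known exactly. Their poses are not given: they have to be found in the camera images.
- fork_grip (a point): Centre of the fork's grip, 45 mm above the fork's underside. The grip is an upright orange block 20 mm (fork x) by 30 mm (fork y), from 10 to 74 mm above the underside, on a base plate 44 x 56 x 10 mm. Axes: x along the tines to their tips, z up
- fork: Lifting fork, 0.11 to 0.22 kg; origin on its underside below the grip's centre, axes as fork_grip. Two round steel tines, 8 mm thick, 44 mm apart (centres), run along +x
- fork_dip (a point): Point midway between the tines' shallow dips, where a bar comes to lie: 125 mm ahead of the grip's centre (fork x), 5 mm above the fork's underside (tine centre height). A bar lying in the dips has its centre 13.5 mm above the underside. Ahead of the dips the tines rise to their tips, 150 mm from the grip, tops 24 mm above the underside
- rack: White optics rack with glass plates, 60 (x) x 80 (y) x 34 mm, 0.21 to 0.36 kg; origin at the centre of its underside, z up. A rigid wire bail stands on it: two 8 mm wires at y = -38 and +38 mm rise to a bar along y. The open window between box top (34 mm up) and underside of the bar (91 mm up) is 68 mm wide. It can swing about its bar while hanging
- rack_bar (a point): Middle of the rack's bail bar (8 mm thick, along the rack's y), 95 mm above the rack's underside. At the start it lies in the groove of the hook, its centre 220 mm above the table
- stand: Drying stand, bolted to the table; origin on the table below the groove of its hook. The hook is a flat strip 14 mm wide (y) coming from a post 85 mm away on the +x side (top 245 mm up), open to -x. Groove floor 216 mm up; the tip on the -x side rises 14 mm above it, the strip behind 6 mm. The tines fit under the bar on both sides of the strip, entering along +x
- jack: Height-adjustable plate stand, bolted to the table; origin at the centre of its base on the table. It carries a level aluminium plate 100 (x) x 110 mm (y), centred over the origin, whose top is anywhere from 58 to 108 mm above the table (not reported) and stays there under loads to 25 N
- ethanol_vial: clear vial with a blue cap standing upright, 32 mm across, 68 mm tall; origin at the centre of its underside
- power_meter_head: flat black disc-shaped sensor lying on the table, 31 mm across, 13 mm tall; origin at the centre of its underside
- objective_60x: white microscope objective standing upright, 31 mm across, 58 mm tall; origin at the centre of its underside
- objective_20x: white microscope objective standing upright, 28 mm across, 52 mm tall; origin at the centre of its underside

How it is judged:
By the outcome, as a careful person would: the job done as asked, in the order asked, and still so for the second after the job is handed in, with the robot touching nothing.
It also fails if it takes over 72 s, if anything falls off the work surface, if the arm or the gripper's body presses on something with over 40 N, if the wrist force passes 120 N, or if a joint passes its speed limit or range.

## Working session

There is one attempt and no reset: what is moved stays moved. The work goes in short steps, Python scripts to look and compute and a shell command to move; the robot and the scene stay as the last step left them, time stands still between calls to the robot, and variables do not carry over. Pictures are saved under pics/ and viewed, at most 10 in all, crops included, and the job is handed in when it is done.

```bash
mkdir -p pics; ls; cat > h.py <<'E'
import numpy as np, cv2
from workcell import env, grab_frame, camera_model, models
def proj(c,X):
    m=camera_model(c);p=np.array(m["K"])@(np.array(m["R"])@np.array(X,float)+np.array(m["t"]).ravel());return p[:2]/p[2]
def ray(c,uv):
    m=camera_model(c);R=np.array(m["R"]);t=np.array(m["t"]).ravel()
    return -R.T@t, R.T@np.linalg.inv(np.array(m["K"]))@np.array([*uv,1.])
def atz(c,uv,z):
    o,d=ray(c,uv);return o+d*(z-o[2])/d[2]
def tri(uvs,uvt):
    A=[];b=[]
    for c,uv in(("side",uvs),("top",uvt)):
        o,d=ray(c,uv);d=d/np.linalg.norm(d);P=np.eye(3)-np.outer(d,d);A.append(P);b.append(P@o)
    return np.linalg.lstsq(np.vstack(A),np.hstack(b),rcond=None)[0]
E
python3 - <<'E'
from h import *
for c in("side","top"):
    cv2.imwrite(f"pics/{c}0.png",grab_frame(c))
    o,d=ray(c,(320,240));print(c,o.round(),(d/np.linalg.norm(d)).round(2))
    for n in["fork_grip","fork","fork_dip","rack","rack_bar","stand","jack","ethanol_vial","power_meter_head","objective_60x","objective_20x"]:
        for r in models.search_frame(n,c)[:2]:print(c,n,np.round(r["point"]),round(r["p"],2),proj(c,r["point"]).round())
s=env.state();print(s["time_s"],s["ee_rot"],s["force"],s["gripper_width"])
E
```

```text
pics
side [1145. -506.  644.] [-0.79  0.25 -0.56]
side fork_grip [ 418. -224.    8.] 0.79 [342. 282.]
side fork [ 416. -223.    8.] 0.86 [342. 282.]
side fork_dip [ 417. -229.    8.] 0.6 [339. 282.]
side rack_bar [ 527. -217.  150.] 0.66 [370. 256.]
side stand [ 614. -208.  213.] 0.71 [400. 255.]
side jack [ 540. -396.   94.] 0.62 [271. 305.]
side ethanol_vial [ 624. -302.   64.] 0.56 [340. 341.]
side objective_60x [ 308. -324.   31.] 0.58 [282. 251.]
side objective_20x [ 344. -371.   31.] 0.68 [264. 264.]
side objective_20x [ 528. -220.  150.] 0.49 [368. 257.]
top [ 351. -314. 1008.] [ 0.1   0.02 -0.99]
top fork [ 405. -209.   13.] 0.73 [282. 262.]
top fork_dip [ 403. -206.   12.] 0.83 [281. 263.]
top rack [ 517. -207.  143.] 0.74 [275. 201.]
top rack_bar [ 521. -202.  148.] 0.7 [272. 198.]
top stand [ 605. -207.  211.] 0.82 [271. 147.]
top jack [ 520. -400.   92.] 0.63 [372. 204.]
top ethanol_vial [ 611. -302.   49.] 0.46 [324. 166.]
top power_meter_head [ 503. -302.   11.] 0.64 [324. 218.]
top power_meter_head [ 603. -212.  209.] 0.2 [273. 148.]
top objective_60x [ 295. -319.   50.] 0.52 [332. 314.]
1.2 [ 1.79994130e+02 -7.59794320e-05  2.31935213e+01] [0.76233108 0.30381145 0.00195218] 90.89886926416128
```

```bash
python3 - <<'E'
from h import *
a=cv2.imread("pics/side0.png")[170:395,220:460];b=cv2.imread("pics/top0.png")[110:350,220:440]
cv2.imwrite("pics/sidec.png",cv2.resize(a,(800,750)[:1]+(600,) if 0 else None,fx=2.6,fy=2.6,interpolation=cv2.INTER_CUBIC))
cv2.imwrite("pics/topc.png",cv2.resize(b,None,fx=2.5,fy=2.5,interpolation=cv2.INTER_CUBIC))
E
```

```text
(no output)
```

View pics/sidec.png

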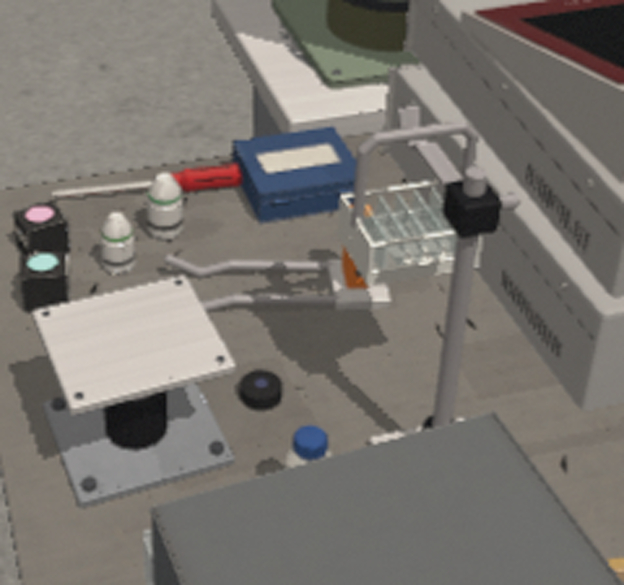

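View pics/topc.png

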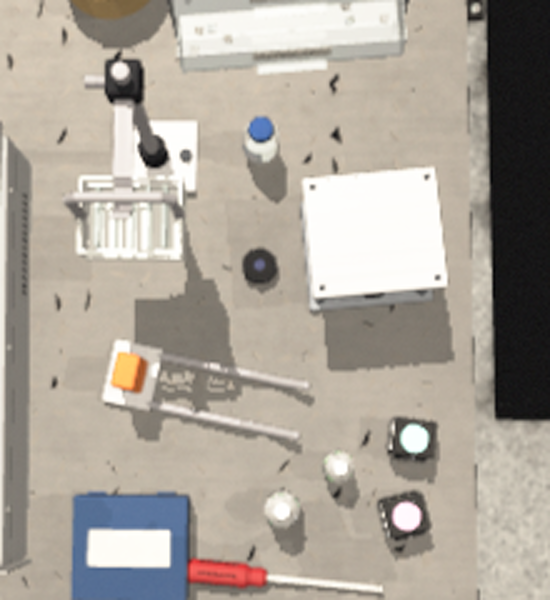

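The side crop shows the rack hanging at about (415,240), the jack plate at (135,340) and the fork lying behind. The top crop shows the fork grip at (128,371) with its tines pointing right towards −y, the rack at (130,215) and the plate at (375,235). The robot's gripper is out of the way.

```bash
python3 - <<'E'
from h import *
T=lambda u,v:(220+u/2.5-.3,110+v/2.5-.3); S=lambda u,v:(220+u/2.6-.3,170+v/2.6-.3)
print("grip top",atz("top",T(128,371),74).round(1), "tips",atz("top",T(308,386),20).round(1),atz("top",T(296,436),20).round(1))
print("base corners near z10:",[atz("top",T(*p),10).round(1) for p in((122,341),(165,355),(150,408),(104,400))])
print("barends",[atz("top",T(*p),220).round(1) for p in((68,199),(184,196))])
print("boxtop",[atz("top",T(*p),159).round(1) for p in((79,178),(183,178),(183,258),(77,257))])
print("strip",[atz("top",T(*p),222).round(1) for p in((114,215),(128,215),(115,105),(131,105))], "post",atz("top",T(122,74),245).round(1))
tc=[(303,180),(433,168),(447,287),(312,300)]
sc=[(72,405),(35,315),(0,0)]
# plate: match world: top crop up=+x, left=+y
for t,s in(((303,180),(233,365)),((433,168),(72,405)),((447,287),(35,315)),((312,300),(185,278))):
    X=tri(S(*s),T(*t));print("plate",X.round(1),(proj("side",X)-S(*s)).round(1))
print("barends side tri",tri(S(360,145),T(68,199)).round(1),tri(S(470,132),T(184,196)).round(1))
E
python3 - <<'E'
import numpy as np,cv2
a=cv2.imread("pics/top0.png");h=cv2.cvtColor(a,cv2.COLOR_BGR2HSV)
m=((h[...,0]>5)&(h[...,0]<20)&(h[...,1]>170)).astype(np.uint8);m[:, :240]=0;m[:240]=0;m[:,300:]=0;m[290:]=0
c=max(cv2.findContours(m,0,2)[0],key=cv2.contourArea);print(cv2.minAreaRect(c))
E
```

```text
grip top [ 410.1 -192.2   74. ] tips [ 400.8 -342.7   20. ] [ 357.5 -332.1   20. ]
base corners near z10: [array([ 440.9, -178. ,   10. ]), array([ 428.5, -216.5,   10. ]), array([ 381.6, -203.7,   10. ]), array([ 388.5, -162.8,   10. ])]
barends [array([ 523.6, -166.4,  220. ]), array([ 525.4, -249.4,  220. ])]
boxtop [array([ 553.4, -163.1,  159. ]), array([ 553.1, -243.5,  159. ]), array([ 490.9, -244. ,  159. ]), array([ 491.8, -162.8,  159. ])]
strip [array([ 511.5, -199.9,  222. ]), array([ 511.4, -209.9,  222. ]), array([ 591.8, -199.3,  222. ]), array([ 591.7, -210.8,  222. ])] post [ 607.  -207.2  245. ]
plate [ 567.1 -337.4   90.9] [ 0.1 -0. ]
plate [ 576.3 -443.6   92.9] [-0.1 -0. ]
plate [ 478.5 -453.    87.5] [-0.7 -0. ]
plate [ 467.7 -344.3   87.4] [ 0. -0.]
barends side tri [ 514.8 -200.5  211.9] [ 539.5 -215.7  227.7]
((274.6952209472656, 260.2705383300781), (4.634592533111572, 12.496849060058594), 24.443954467773438)
```

```bash
python3 -m crank '-1 0 0 0 0 0 9.05; -1 0 0 0 0 0 9.05; -1 0 0 0 0 0 9.05; -1 0 0 0 0 0 9.05; -1 0 0 0 0 0 0' ; python3 -m crank '-1 14.7 -52.9 0 0 0 0; -1 14.7 -52.9 0 0 0 0; -1 14.7 -52.9 0 0 0 0; -1 14.7 -52.9 0 0 0 0; -1 14.7 -52.9 0 0 0 0; -1 14.7 -52.9 0 0 0 0; -1 14.7 -52.9 0 0 0 0; -1 0 0 0 0 0 0; -1 0 0 0 0 0 0'
```

```text
time_s: 1.82
ee_pos: [226.5, -528.6, 225.0]
ee_rot: [180.0, -0.0, -12.9]
force: [0.1, 0.7, -0.7]
gripper_width: 91.2
gripper_force: 0.0
time_s: 2.95
ee_pos: [409.9, -191.2, 225.0]
ee_rot: [180.0, 0.0, -12.9]
force: [0.5, 0.0, -0.6]
gripper_width: 91.2
gripper_force: 0.0
```

```bash
python3 -m crank '-1 0 0 40 0 0 0; -1 0 0 40 0 0 0; -1 0 0 20 0 0 0; -1 0 0 0 0 0 0'; python3 - <<'E'
from h import *
a=grab_frame("side")[200:350,290:440]
cv2.imwrite("pics/s1.png",cv2.resize(a,None,fx=3.5,fy=3.5,interpolation=cv2.INTER_CUBIC))
E
```

```text
time_s: 3.45
ee_pos: [408.4, -191.8, 123.7]
ee_rot: [-180.0, 0.2, -13.1]
force: [0.1, 0.6, 0.0]
gripper_width: 91.2
gripper_force: 0.0
```

View pics/s1.png

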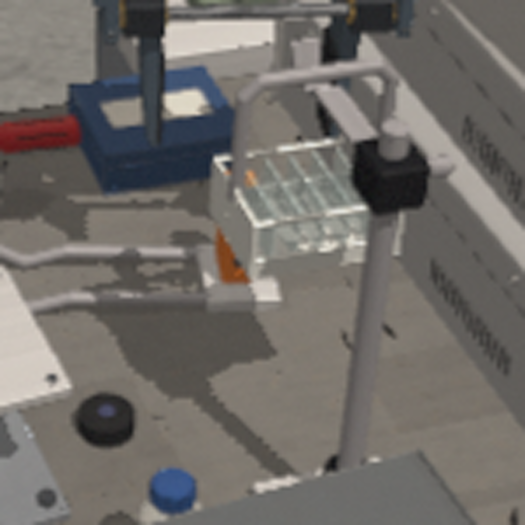

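The fingers (150,90 and 330,90) straddle the line of the orange grip at (235,260), in front of the rack as seen. Descending.

```bash
python3 -m crank '-1 0 0 30 0 0 0; -1 0 0 30 0 0 0; -1 0 0 20 0 0 0; -1 0 0 8 0 0 0; -1 0 0 0 0 0 0' ; python3 -m crank '1 0 0 0 0 0 0; 1 0 0 0 0 0 0; 1 0 0 0 0 0 0;1 0 0 0 0 0 0;1 0 0 0 0 0 0;1 0 0 0 0 0 0;1 0 0 0 0 0 0;1 0 0 0 0 0 0' 20
```

```text
time_s: 4.12
ee_pos: [410.5, -191.5, 37.5]
ee_rot: [180.0, -0.1, -13.0]
force: [-0.6, 0.5, 0.2]
gripper_width: 91.2
gripper_force: 0.0
time_s: 5.12
ee_pos: [410.0, -190.9, 36.9]
ee_rot: [180.0, 0.0, -13.0]
force: [0.5, 0.2, -1.4]
gripper_width: 20.4
gripper_force: 20.0
```

```bash
python3 -m crank '1 0 0 0 0 0 0; 1 0 0 0 0 0 0; 1 0 0 -10 0 0 0; 1 0 0 -25 0 0 0; 1 0 0 -35 0 0 0; 1 0 0 -40 0 0 0; 1 0 0 -40 0 0 0;1 0 0 -23 0 0 0;1 0 0 -10 0 0 0;1 0 0 0 0 0 0' 60; python3 -m crank '1 -16 6 0 0 0 0; 1 -32 12 0 0 0 0;1 -32 12 0 0 0 0;1 -14 7 0 0 0 0;1 0 0 0 0 0 -6; 1 0 0 0 0 0 -10;1 0 0 0 0 0 -10;1 0 0 0 0 0 -10;1 0 0 0 0 0 -10;1 0 0 0 0 0 -10'; python3 -m crank '1 0 0 0 0 0 -10;1 0 0 0 0 0 -10;1 0 0 0 0 0 -10;1 0 0 0 0 0 -10;1 0 0 0 0 0 -7;1 0 0 0 0 0 0;1 0 0 0 0 0 0;1 0 0 0 0 0 0'
python3 - <<'E'
from h import *
t=grab_frame("top");s=grab_frame("side");cv2.imwrite("pics/t2full.png",t);cv2.imwrite("pics/s2full.png",s)
a=cv2.resize(t[130:290,230:390],None,fx=3.75,fy=3.75,interpolation=cv2.INTER_CUBIC)
cv2.imwrite("pics/t2.png",a);print(env.state()["torque"])
print(env.state()["ee_pos"],env.state()["ee_rot"])
E
```

```text
time_s: 6.38
ee_pos: [410.0, -190.9, 220.2]
ee_rot: [180.0, -0.0, -13.0]
force: [0.4, 0.0, -1.4]
gripper_width: 19.6
gripper_force: 60.0
time_s: 7.62
ee_pos: [310.0, -205.8, 219.4]
ee_rot: [-180.0, 0.0, 43.3]
force: [0.2, -0.4, -1.6]
gripper_width: 19.8
gripper_force: 60.0
time_s: 8.62
ee_pos: [310.1, -205.8, 219.8]
ee_rot: [-180.0, -0.0, 89.9]
force: [0.8, 0.0, -1.5]
gripper_width: 19.5
gripper_force: 60.0
[-0.01468514 -0.04882447  0.00152621]
[ 310.14876865 -205.79934099  219.90962903] [1.79999433e+02 3.26195755e-03 8.99634322e+01]
```

View pics/t2.png

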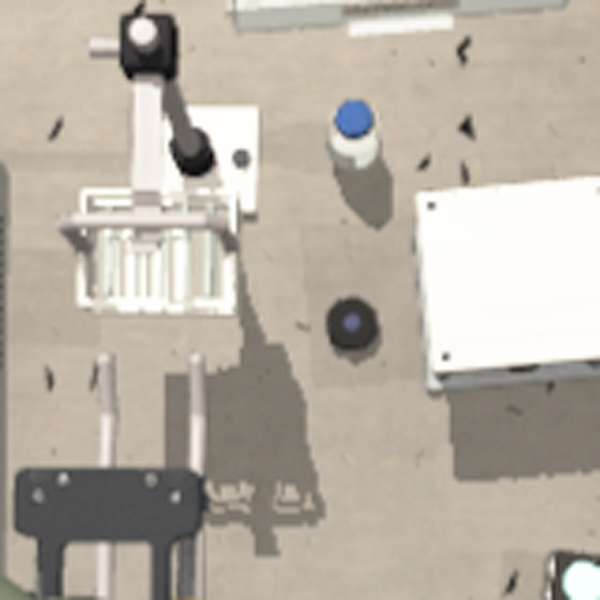

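```bash
python3 - <<'E'
from h import *
T=lambda u,v:(230+u/3.75-.37,130+v/3.75-.37)
g=lambda u,v,z:atz("top",T(u,v),z).round(1)
print("tips",g(106.5,357,205),g(196.5,357,205))
print("tines base",g(105,560,189),g(198,560,189))
print("strip",g(135,235,226),g(159,235,226),g(134,85,222),g(159,85,222),"post",g(147,33,250))
print("bar",g(150,219,224),"ends",g(62,225,222),g(238,222,222))
print("box",g(80,190,159),g(236,188,159),g(77,306,159),g(236,312,159))
print("striptip",g(147,249,228))
E
```

```text
tips [ 461.7 -185.2  205. ] [ 461.6 -228.5  205. ]
tines base [ 365.  -183.7  189. ] [ 365.1 -228.7  189. ]
strip [ 516.7 -201.   226. ] [ 516.7 -212.3  226. ] [ 590.7 -198.7  222. ] [ 590.6 -210.7  222. ] post [ 606.9 -208.5  250. ]
bar [ 524.8 -207.7  224. ] ends [ 522.6 -165.5  222. ] [ 523.7 -249.2  222. ]
box [ 554.6 -162.5  159. ] [ 555.3 -242.8  159. ] [ 494.3 -162.1  159. ] [ 491.  -243.4  159. ]
striptip [ 509.6 -207.   228. ]
```

```bash
python3 -m crank '1 0 6 0 0 0 0;1 0 12 0 0 0 0;1 0 12 0 0 0 0;1 0 8 0 0 0 0; 1 0 0 0 0 0 0'; python3 -m crank '1 0 8 0 0 0 0;1 0 12 0 0 0 0;1 0 12 0 0 0 0;1 0 11 0 0 0 0;1 0 6 0 0 0 0; 1 0 0 0 0 0 0;1 0 0 0 0 0 0'
python3 - <<'E'
from h import *
t=grab_frame("top");s=grab_frame("side");cv2.imwrite("pics/t3full.png",t);cv2.imwrite("pics/s3full.png",s)
a=cv2.resize(s[190:310,330:450],None,fx=5,fy=5,interpolation=cv2.INTER_CUBIC)[:, :]
b=cv2.resize(t[130:250,240:310],None,fx=5,fy=5,interpolation=cv2.INTER_CUBIC)[:600,:200+150]
a=np.hstack([cv2.resize(a,(450,450)),cv2.resize(b,(262,450))]);cv2.imwrite("pics/c3.png",a)
E
```

```text
time_s: 9.35
ee_pos: [348.8, -205.8, 219.8]
ee_rot: [-180.0, -0.0, 90.0]
force: [0.5, 0.4, -1.1]
gripper_width: 19.6
gripper_force: 60.0
time_s: 10.22
ee_pos: [396.8, -205.7, 219.9]
ee_rot: [-180.0, -0.0, 90.0]
force: [0.8, -0.4, -1.4]
gripper_width: 19.7
gripper_force: 60.0
```

View pics/c3.png

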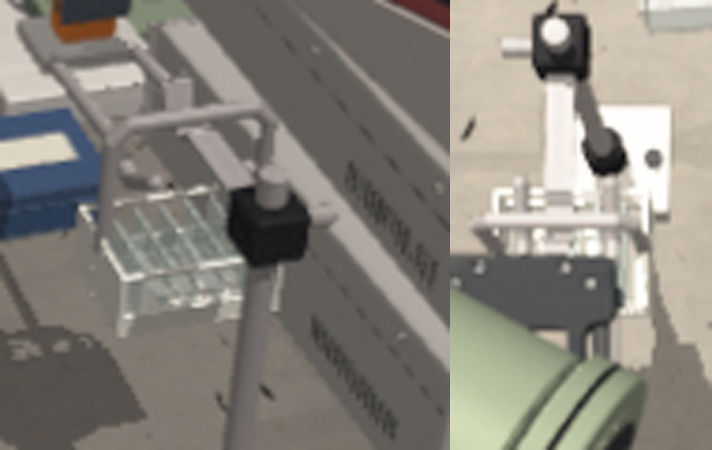

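The tines are inside the window (side tip at (150,180); top tips at (520,185) and (610,190)), one on each side of the strip, with no contact. Raising.

```bash
python3 -m crank '1 0 0 -6 0 0 0;1 0 0 -7 0 0 0;1 0 0 -5 0 0 0;1 0 0 -2 0 0 0;1 0 0 0 0 0 0'; python3 -m crank '1 0 0 -2 0 0 0;1 0 0 -2 0 0 0;1 0 0 -2 0 0 0;1 0 0 -2 0 0 0;1 0 0 0 0 0 0;1 0 0 0 0 0 0'; python3 - <<'E'
from h import *
s=env.state();print(s["force"],s["torque"],s["ee_pos"],s["ee_rot"])
E
```

```text
time_s: 10.95
ee_pos: [397.2, -205.8, 240.1]
ee_rot: [180.0, 0.0, 90.0]
force: [-1.0, 0.7, -1.4]
gripper_width: 19.9
gripper_force: 60.0
time_s: 11.7
ee_pos: [397.1, -205.8, 247.9]
ee_rot: [-180.0, 0.0, 90.0]
force: [0.0, -1.0, -5.6]
gripper_width: 19.6
gripper_force: 60.0
[ 5.81812075e-04 -9.77975760e-01 -5.55143704e+00] [-0.01349471  0.31931576  0.00605885] [ 397.09034413 -205.79765599  247.88344672] [-1.79994256e+02  2.59421140e-04  8.99893828e+01]
```

```bash
python3 -m crank '1 0 0 -2 0 0 0;1 0 0 -4 0 0 0;1 0 0 -5 0 0 0;1 0 0 -5 0 0 0;1 0 0 -4 0 0 0;1 0 0 -2 0 0 0;1 0 0 0 0 0 0;1 0 0 0 0 0 0;1 0 0 0 0 0 0'; python3 - <<'E'
from h import *
t=grab_frame("top");s=grab_frame("side");cv2.imwrite("pics/t4full.png",t);cv2.imwrite("pics/s4full.png",s)
q=env.state();print(q["force"],q["torque"])
a=cv2.resize(s[180:300,330:450],(450,450),interpolation=cv2.INTER_CUBIC)
b=cv2.resize(t[130:250,240:310],(262,450),interpolation=cv2.INTER_CUBIC)
cv2.imwrite("pics/c4.png",np.hstack([a,b]))
E
```

```text
time_s: 12.82
ee_pos: [397.1, -205.7, 269.8]
ee_rot: [-180.0, -0.0, 90.0]
force: [0.1, 0.2, -4.6]
gripper_width: 19.5
gripper_force: 60.0
[-0.27050455 -1.32343179 -3.76858363] [-0.03949175  0.3545897   0.0039879 ]
```

View pics/c4.png

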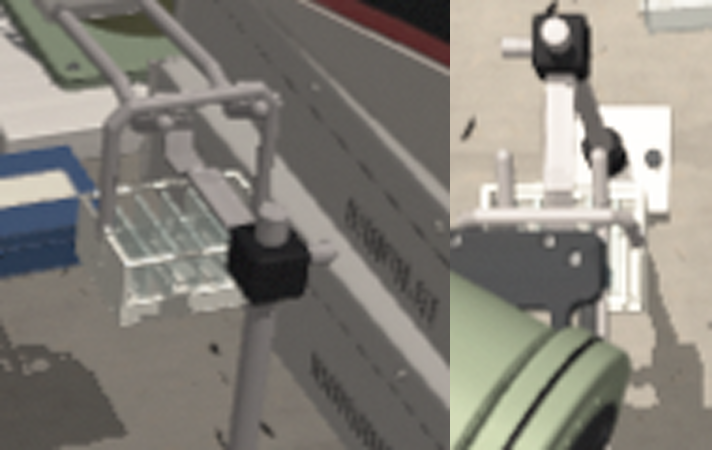

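The bar rests in both dips (side (175,105) and (260,100)), the strip tip is below it and the rack hangs level. Backing out smoothly.

```bash
python3 -m crank '1 0 -2 0 0 0 0;1 0 -5 0 0 0 0;1 0 -9 0 0 0 0;1 0 -13 0 0 0 0;1 0 -16 0 0 0 0;1 0 -16 0 0 0 0;1 0 -13 0 0 0 0;1 0 -9 0 0 0 0;1 0 -5 0 0 0 0;1 0 -2 0 0 0 0'; python3 -m crank '1 0 0 0 0 0 0;1 0 0 0 0 0 0;1 0 0 0 0 0 0;1 0 0 0 0 0 0'
python3 - <<'E'
from h import *
t=grab_frame("top");s=grab_frame("side");cv2.imwrite("pics/t5full.png",t);cv2.imwrite("pics/s5full.png",s)
# plate refine: bright low-saturation mask
h=cv2.cvtColor(t,cv2.COLOR_BGR2HSV)
m=((h[...,2]>225)&(h[...,1]<30)).astype(np.uint8);r=np.zeros_like(m);r[165:245,330:410]=m[165:245,330:410]
c=max(cv2.findContours(r,0,1)[0],key=cv2.contourArea)
q=cv2.minAreaRect(c);b=cv2.boxPoints(q);print(q,cv2.contourArea(c))
for z in(86,90,94):print(z,[atz("top",p,z).round(1) for p in b],np.mean([atz("top",p,z) for p in b],0).round(1))
h=cv2.cvtColor(s,cv2.COLOR_BGR2HSV)
m=((h[...,2]>190)&(h[...,1]<40)).astype(np.uint8);r=np.zeros_like(m);r[270:330,225:320]=m[270:330,225:320]
c=max(cv2.findContours(r,0,1)[0],key=cv2.contourArea);print(cv2.approxPolyDP(c,4,True).reshape(-1,2).tolist(),cv2.contourArea(c))
E
```

```text
time_s: 14.18
ee_pos: [307.1, -205.9, 270.0]
ee_rot: [180.0, 0.0, 90.0]
force: [-0.7, -0.4, -5.6]
gripper_width: 19.6
gripper_force: 60.0
time_s: 14.68
ee_pos: [307.3, -205.8, 269.9]
ee_rot: [-180.0, 0.0, 90.0]
force: [0.5, -0.3, -4.6]
gripper_width: 19.8
gripper_force: 60.0
((369.2171936035156, 202.38934326171875), (48.07448959350586, 54.502525329589844), 84.80557250976562) 2483.5
86 [array([ 570. , -335.2,   86. ]), array([ 579.9, -447.4,   86. ]), array([ 479.8, -454.6,   86. ]), array([ 469.7, -343.8,   86. ])] [ 524.9 -395.2   86. ]
90 [array([ 569. , -335.1,   90. ]), array([ 578.9, -446.8,   90. ]), array([ 479.3, -453.9,   90. ]), array([ 469.2, -343.7,   90. ])] [ 524.1 -394.9   90. ]
94 [array([ 568.1, -335. ,   94. ]), array([ 577.9, -446.2,   94. ]), array([ 478.7, -453.3,   94. ]), array([ 468.7, -343.6,   94. ])] [ 523.4 -394.5   94. ]
[[290, 277], [234, 290], [248, 326], [309, 310]] 2279.5
```

```bash
cat >> h.py <<'E'
def quad(img,roi,v,sat):
    h=cv2.cvtColor(img,cv2.COLOR_BGR2HSV);m=((h[...,2]>v)&(h[...,1]<sat)).astype(np.uint8);r=np.zeros_like(m)
    y0,y1,x0,x1=roi;r[y0:y1,x0:x1]=m[y0:y1,x0:x1]
    c=max(cv2.findContours(r,0,1)[0],key=cv2.contourArea).reshape(-1,2).astype(float)
    a=cv2.approxPolyDP(c.astype(np.int32).reshape(-1,1,2),4,True).reshape(-1,2)
    L=[]
    for i in range(4):   # sub-pixel: line fits to the edges
        p,q=a[i].astype(float),a[(i+1)%4].astype(float);d=(q-p)/np.linalg.norm(q-p);n=np.array([-d[1],d[0]])
        s=(c-p)@d;k=(abs((c-p)@n)<2)&(s>4)&(s<np.linalg.norm(q-p)-4)
        vx,vy,x,y=cv2.fitLine(c[k].astype(np.float32),cv2.DIST_HUBER,0,.01,.01).ravel();L.append(np.cross([x,y,1],[x+vx,y+vy,1]))
    P=[];
    for i in range(4):
        X=np.cross(L[i-1],L[i]);P.append(X[:2]/X[2])
    P=np.array(P);m=P.mean(0);return P+(P-m)/np.linalg.norm(P-m,axis=1)[:,None]*0.7
E
python3 - <<'E'
from h import *
from scipy.optimize import least_squares
t=cv2.imread("pics/t5full.png");s=cv2.imread("pics/s5full.png")
Q={"top":quad(t,(165,245,330,410),225,30),"side":quad(s,(270,330,225,320),190,40)}
print({k:v.round(1).tolist() for k,v in Q.items()})
def res(p,cams):
    c,sn=np.cos(p[3]),np.sin(p[3]);out=[]
    W=[np.array([p[0]+c*a-sn*b,p[1]+sn*a+c*b,p[2]]) for a,b in((50,55),(50,-55),(-50,-55),(-50,55))]
    for k in cams:
        U=np.array([proj(k,w) for w in W])
        for q in Q[k]:
            d=U-q;i=np.argmin((d**2).sum(1));out+=list(d[i])
    return out
for cams in(["top","side"],["top"],["side"]):
    r=least_squares(res,[524,-395,90,.08],args=(cams,),x_scale=[1,1,1,.01]);print(cams,r.x[:3].round(1),np.degrees(r.x[3]).round(2),np.round(r.fun,1))
# fork tips, rack from detectors at the present pose
for c in("top","side"):
    print(c,[(np.round(r["point"]),round(r["p"],2)) for r in models.search_frame("rack_bar",c)[:1]])
h=np.hstack([cv2.resize(t[190:290,230:310],(400,500),interpolation=cv2.INTER_CUBIC),cv2.resize(s[180:280,300:380],(400,500),interpolation=cv2.INTER_CUBIC)])
cv2.imwrite("pics/c5.png",h)
E
```

```text
{'top': [[393.5, 175.9], [340.6, 181.0], [344.5, 228.6], [398.7, 223.8]], 'side': [[290.5, 275.9], [232.8, 289.4], [247.5, 326.5], [309.8, 310.1]]}
['top', 'side'] [ 523.8 -394.7   91.5] 5.05 [-0.1  0.2 -0.5 -0.1  0.1  0.2 -0.   0.1  0.6 -0.6 -1.  -0.1 -0.9  0.7
  1.   0.1]
['top'] [ 524.4 -395.2   89. ] 4.96 [ 0.   0.2 -0.3 -0.2  0.3 -0.  -0.   0. ]
['side'] [ 507.6 -391.6   76.9] 5.09 [ 0.1  0.   0.   0.2 -0.1 -0.1  0.  -0.1]
top [(array([ 430., -204.,  176.]), 0.73)]
side [(array([ 433., -212.,  181.]), 0.89)]
```

View pics/c5.png

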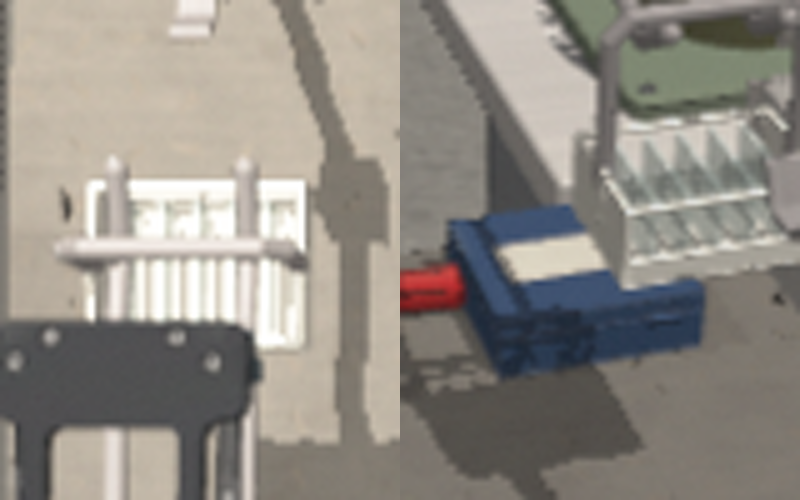

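Bar in both dips, rack level; bar spans (58–303, 247) in the top crop, box (88–303, 180–348). I'll compute offsets of the rack relative to the TCP.

```bash
python3 - <<'E'
from h import *
T=lambda u,v:(230+u/5-.4,190+v/5-.4)
g=lambda u,v,z:atz("top",T(u,v),z).round(1)
print("bar ends",g(56,247,247),g(305,252,245),"bar mid",g(180,247,249))
print("wire tops? tines at bar",g(115,230,243),g(245,230,243),"tips",g(115,160,253),g(245,160,253))
print("box",g(88,181,185.5),g(304,181,185.5),g(304,349,185.5))
E
```

```text
bar ends [ 431.5 -162.9  247. ] [ 430.1 -247.7  245. ] bar mid [ 431.3 -205.6  249. ]
wire tops? tines at bar [ 437.8 -182.3  243. ] [ 437.8 -226.9  243. ] tips [ 460.5 -183.5  253. ] [ 460.5 -227.7  253. ]
box [ 462.6 -162.   185.5] [ 462.5 -241.9  185.5] [ 400.7 -242.5  185.5]
```

```bash
python3 -m crank '1 -3.1 1.4 0 0 0 0;1 -6.2 2.8 0 0 0 0;1 -9.2 4.2 0 0 0 0;1 -12.3 5.7 0 0 0 0;1 -15.4 7.1 0 0 0 0;1 -18.5 8.5 0 0 0 0;1 -18.5 8.5 0 0 0 0;1 -18.5 8.5 0 0 0 0'; python3 -m crank '1 -18.5 8.5 0 0 0 0;1 -18.5 8.5 0 0 0 0;1 -18.5 8.5 0 0 0 0;1 -15.4 7.1 0 0 0 0;1 -12.3 5.7 0 0 0 0;1 -9.2 4.2 0 0 0 0;1 -6.2 2.8 0 0 0 0;1 -3.1 1.4 0 0 0 0';  python3 -m crank '1 0 0 0 0 0 -0.3;1 0 0 0 0 0 -0.7;1 0 0 0 0 0 -1;1 0 0 0 0 0 -1;1 0 0 0 0 0 -1;1 0 0 0 0 0 -0.7;1 0 0 0 0 0 -0.3;1 0 0 0 0 0 0;1 0 0 0 0 0 0;1 0 0 0 0 0 0'
python3 - <<'E'
from h import *
t=grab_frame("top");s=grab_frame("side");cv2.imwrite("pics/t6full.png",t);cv2.imwrite("pics/s6full.png",s)
h=np.hstack([cv2.resize(t[155:255,320:420],(500,500),interpolation=cv2.INTER_CUBIC)[:, 0:400],cv2.resize(s[220:340,220:316],(400,500),interpolation=cv2.INTER_CUBIC)])
cv2.imwrite("pics/c6.png",h)
E
```

```text
time_s: 15.88
ee_pos: [354.5, -309.0, 269.8]
ee_rot: [-180.0, 0.0, 90.0]
force: [0.1, 0.3, -4.3]
gripper_width: 19.4
gripper_force: 60.0
time_s: 16.88
ee_pos: [400.6, -409.3, 270.0]
ee_rot: [-180.0, -0.0, 90.0]
force: [0.2, 0.4, -4.5]
gripper_width: 20.0
gripper_force: 60.0
time_s: 18.12
ee_pos: [400.5, -409.2, 270.0]
ee_rot: [180.0, 0.0, 95.0]
force: [0.3, 0.4, -4.9]
gripper_width: 19.9
gripper_force: 60.0
```

View pics/c6.png

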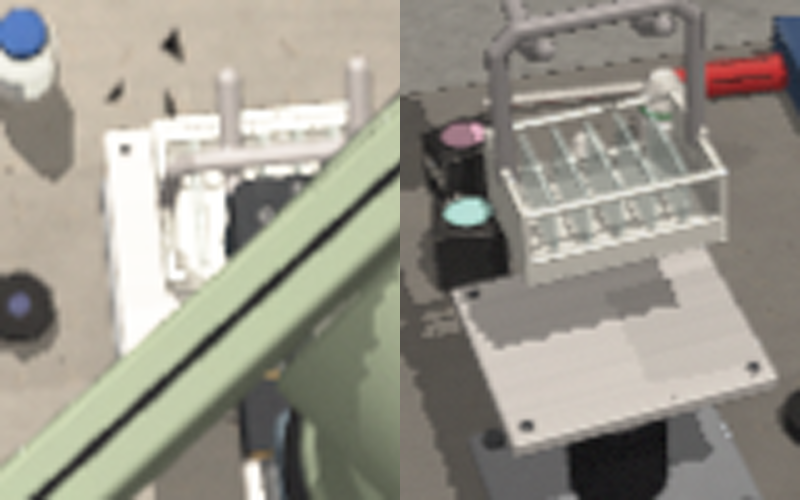

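The rack hangs over the plate, level. The arm blocks the right half of the top crop; in the side crop the box's near bottom corners are at about (527,283) and (727,243), and the plate corners at (455,293), (515,450), (775,378) and (708,250). I'll compare these with projections.

```bash
python3 - <<'E'
from h import *
k=500/120;C=lambda p:np.round([400+(p[0]+.4-220)*k,(p[1]+.4-220)*k])
D=lambda p:np.round((np.array(p)+.4-[320,155])*5)
c,s=np.cos(np.radians(5)),np.sin(np.radians(5))
W=lambda o,a,b,z:[o[0]+c*a-s*b,o[1]+s*a+c*b,z]
o=(524.2,-395.1);zb=151.4
for n,(a,b,z) in dict(pp=(50,55,90),pm=(50,-55,90),mm=(-50,-55,90),mp=(-50,55,90)).items():print("plate",n,C(proj("side",W(o,a,b,z))),D(proj("top",W(o,a,b,z))))
for n,(a,b,z) in dict(A=(30,-40,0),B=(30,40,0),At=(30,-40,34),Bt=(30,40,34),Ct=(-30,-40,34),Dt=(-30,40,34),barm=(0,-38,95),barp=(0,38,95)).items():print(n,C(proj("side",W(o,a,b,zb+z))),D(proj("top",W(o,a,b,zb+z))))
# fork tips (tip tops) from the TCP
q=(400.5,-409.2)
for y in(-22,22):print("tip",y,C(proj("side",W(q,150,y,232.9+20))),D(proj("top",W(q,150,y,252.9))))
E
```

```text
plate pp [779. 381.] [104. 131.]
plate pm [512. 452.] [370. 107.]
plate mm [450. 294.] [395. 347.]
plate mp [697. 236.] [126. 370.]
A [526. 288.] [358. 122.]
B [726. 241.] [151. 141.]
At [520. 217.] [371. 101.]
Bt [725. 171.] [155. 120.]
Ct [479. 128.] [388. 260.]
Dt [674.  87.] [170. 279.]
barm [492.  35.] [399. 143.]
barp [691.  -4.] [177. 163.]
tip -22 [545.  49.] [357.  68.]
tip 22 [663.  26.] [227.  80.]
```

Projections agree with the picture to about 1 pixel (1–2 mm), so the rack is centred. Lowering.

```bash
python3 -m crank '1 0 0 2 0 0 0;1 0 0 5 0 0 0;1 0 0 7 0 0 0;1 0 0 8 0 0 0;1 0 0 8 0 0 0;1 0 0 7 0 0 0;1 0 0 5 0 0 0;1 0 0 3 0 0 0;1 0 0 2 0 0 0;1 0 0 1 0 0 0'; python3 -c "
from h import *;s=env.state();print(s['torque'],s['ee_pos'])"; python3 -m crank '1 0 0 1 0 0 0;1 0 0 1 0 0 0;1 0 0 1 0 0 0;1 0 0 1 0 0 0'; python3 -c "
from h import *;s=env.state();print(s['torque'])"
```

```text
time_s: 19.48
ee_pos: [400.6, -409.3, 222.0]
ee_rot: [180.0, 0.0, 95.0]
force: [0.3, -0.1, -4.2]
gripper_width: 19.5
gripper_force: 60.0
[-0.05908474  0.28242282 -0.0512783 ] [ 400.59313329 -409.27672207  222.03798228]
time_s: 19.98
ee_pos: [400.6, -409.2, 217.9]
ee_rot: [180.0, 0.0, 95.0]
force: [0.4, 0.6, -4.1]
gripper_width: 19.5
gripper_force: 60.0
[-0.08269761  0.30508891  0.0352845 ]
```

```bash
python3 -m crank '1 0 0 1 0 0 0;1 0 0 1 0 0 0;1 0 0 1 0 0 0'; python3 -c "
from h import *;s=env.state();print(s['torque'])"; python3 -m crank '1 0 0 1 0 0 0;1 0 0 1 0 0 0'; python3 -c "
from h import *;s=env.state();print(s['torque'])";python3 -m crank '1 0 0 1 0 0 0;1 0 0 1 0 0 0'; python3 -c "
from h import *;s=env.state();print(s['torque'])"
```

```text
time_s: 20.35
ee_pos: [400.5, -409.2, 214.9]
ee_rot: [180.0, 0.0, 95.0]
force: [0.1, -0.3, -4.3]
gripper_width: 19.5
gripper_force: 60.0
[-0.05513514  0.28660761  0.01920049]
time_s: 20.6
ee_pos: [400.5, -409.2, 212.9]
ee_rot: [180.0, 0.0, 95.0]
force: [-0.3, 0.4, -4.2]
gripper_width: 19.6
gripper_force: 60.0
[-0.07643305  0.29499387  0.01344288]
time_s: 20.85
ee_pos: [401.0, -409.4, 211.2]
ee_rot: [179.9, 0.0, 95.0]
force: [0.1, -0.2, -1.7]
gripper_width: 19.4
gripper_force: 60.0
[ 0.02837834 -0.07823248  0.04586675]
```

Contact felt at TCP z ≈ 211.5 (plate ≈ 93 mm). Dropping the fork clear of the bar and sliding out.

```bash
python3 -m crank '1 0 0 2 0 0 0;1 0 0 4 0 0 0;1 0 0 5 0 0 0;1 0 0 5 0 0 0;1 0 0 4 0 0 0;1 0 0 2.5 0 0 0;1 0 0 1 0 0 0;1 0 0 0 0 0 0'; python3 -c "
from h import *;s=env.state();print(s['torque'],s['force']);cv2.imwrite('pics/s7full.png',grab_frame('side'));t=cv2.imread('pics/s7full.png');cv2.imwrite('pics/c7.png',cv2.resize(t[220:340,210:330],(600,600),interpolation=cv2.INTER_CUBIC))"
```

```text
time_s: 21.85
ee_pos: [400.6, -409.2, 187.5]
ee_rot: [180.0, 0.0, 95.0]
force: [-0.2, 0.4, -1.6]
gripper_width: 19.5
gripper_force: 60.0
[-0.0294554  -0.02787282 -0.02562007] [-0.23989433  0.39566846 -1.63833318]
```

View pics/c7.png

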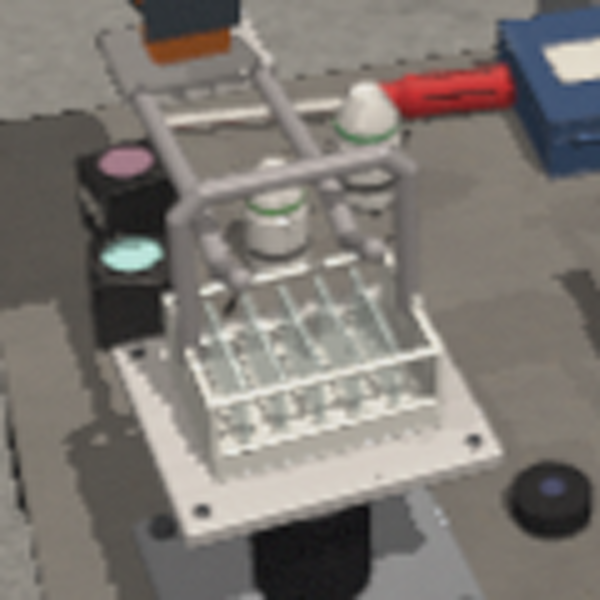

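The rack stands upright and square on the plate, with its near bottom corners at (215,475) and (438,430) and plate corners at (112,348), (190,538) and (505,455). The tines are clear below the bar. I'll check centring numerically while sliding out.

```bash
python3 -m crank '1 0 -4 0 0 0 0;1 0 -8 0 0 0 0;1 0 -12 0 0 0 0;1 0 -14 0 0 0 0;1 0 -14 0 0 0 0;1 0 -14 0 0 0 0;1 0 -14 0 0 0 0;1 0 -12 0 0 0 0;1 0 -6 0 0 0 0;1 0 -2 0 0 0 0'; python3 - <<'E'
from h import *
S=lambda u,v:(210+u/5-.4,220+v/5-.4)
f=lambda u,v:atz("side",S(u,v),92.5)[:2]
mm,pm,pp=f(112,348),f(190,538),f(505,455);A,B=f(215,475),f(438,430)
ctr=(mm+pp)/2;ex=(pm-mm)/np.linalg.norm(pm-mm);ey=(pp-pm)/np.linalg.norm(pp-pm)
print("plate",ctr.round(1),np.linalg.norm(pm-mm),np.linalg.norm(pp-pm))
for P in(A,B):print((P-ctr)@ex,(P-ctr)@ey)
E
```

```text
time_s: 23.15
ee_pos: [300.7, -418.0, 187.6]
ee_rot: [180.0, 0.0, 95.0]
force: [-0.0, -0.3, -1.8]
gripper_width: 19.8
gripper_force: 60.0
plate [ 525.2 -395. ] 100.52176844835915 107.75092254209403
24.574301423144636 -38.10568076718624
31.07932957061406 37.774022706366225
```

```bash
python3 -m crank '1 0 0 -10 0 0 0;1 0 0 -15 0 0 0;1 10 2 -7 0 0 0;1 25 4 0 0 0 0;1 40 5 0 0 0 0;1 45 6 0 0 0 0;1 40 5 0 0 0 0;1 30 4 0 0 0 0;1 20.4 1.7 0 0 0 0;1 0 0 0 0 0 0'; python3 - <<'E'
from h import *
t=grab_frame("top");s=grab_frame("side");cv2.imwrite("pics/t8full.png",t);cv2.imwrite("pics/s8full.png",s)
h=np.hstack([cv2.resize(t[165:240,330:410],(400,375),interpolation=cv2.INTER_CUBIC),cv2.resize(s[240:335,225:325],(395,375),interpolation=cv2.INTER_CUBIC)])
h=np.clip((h.astype(float)/255)**2.2*255,0,255)
cv2.imwrite("pics/c8.png",h)
E
```

```text
time_s: 24.4
ee_pos: [310.0, -204.5, 220.0]
ee_rot: [180.0, 0.0, 95.1]
force: [-0.1, -0.7, -1.6]
gripper_width: 19.8
gripper_force: 60.0[ WARN:0@1.192] global loadsave.cpp:1063 imwrite_ Unsupported depth image for selected encoder is fallbacked to CV_8U.
```

View pics/c8.png

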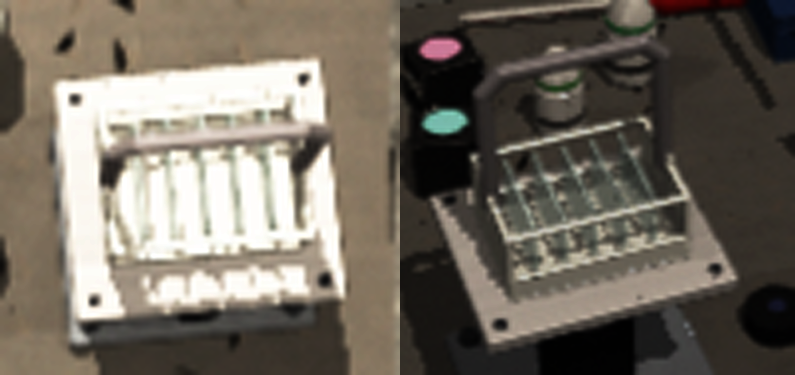

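Top crop: the bar runs (110,145)–(325,130), parallel to the plate's upper edge (57,85)–(320,62) within about 1°; the rack stands upright in the side crop. I'll work out the centre, then return the fork.

```bash
python3 - <<'E'
from h import *
T=lambda u,v:(330+u/5-.4,165+v/5-.4)
a=atz("top",T(106,143),188);b=atz("top",T(328,129),188);print(a,b,(a+b)/2,np.linalg.norm(a-b))
for z in(92.5,):
  P=[atz("top",T(*p),z)[:2] for p in((55,86),(321,62),(345,297),(80,320))];print(np.round(P,1),np.mean(P,0))
t=cv2.imread("pics/t8full.png")
c,s=np.cos(np.radians(5)),np.sin(np.radians(5))
for a,b,z in((30,40,34),(30,-40,34),(-30,-40,34),(-30,40,34)):print("boxtop pred",np.round((proj("top",[524+c*a-s*b,-395+s*a+c*b,92.5+z])+.4-[330,165])*5))
E
python3 -m crank '1 0 0 0 0 0 4;1 0 0 0 0 0 8;1 0 0 0 0 0 10;1 0 0 0 0 0 10;1 0 0 0 0 0 10;1 0 0 0 0 0 10;1 0 0 0 0 0 10;1 0 0 0 0 0 10;1 0 0 0 0 0 10'; python3 -m crank '1 0 0 0 0 0 10;1 0 0 0 0 0 10;1 0 0 0 0 0 6;1 0 0 0 0 0 0;1 0 0 0 0 0 0'
```

```text
[ 522.55580988 -352.83337945  188.        ] [ 527.48843394 -434.08271798  188.        ] [ 525.02212191 -393.45804871  188.        ] 81.39892992171457
[[ 566.6 -336.5]
 [ 576.1 -445.6]
 [ 478.6 -453.7]
 [ 469.3 -346.3]] [ 522.67049263 -395.53146282]
boxtop pred [ 98. 106.]
boxtop pred [300.  88.]
boxtop pred [316. 237.]
boxtop pred [112. 255.]
time_s: 25.62
ee_pos: [310.3, -206.8, 219.5]
ee_rot: [180.0, 0.0, 12.6]
force: [0.1, -0.4, -1.5]
gripper_width: 19.8
gripper_force: 60.0
time_s: 26.25
ee_pos: [310.2, -206.3, 219.5]
ee_rot: [180.0, -0.0, -13.0]
force: [-0.0, 0.4, -2.1]
gripper_width: 19.7
gripper_force: 60.0
```

```bash
python3 -m crank '1 13.8 -5.4 0 0 0 0;1 30 -12 0 0 0 0;1 30 -12 0 0 0 0;1 20 -8 0 0 0 0;1 0 0 0 0 0 0;1 0 0 20 0 0 0;1 0 0 40 0 0 0;1 0 0 40 0 0 0;1 0 0 40 0 0 0;1 0 0 20 0 0 0'; python3 -m crank '1 0 0 10 0 0 0;1 0 0 4 0 0 0;1 0 0 2 0 0 0;1 0 0 2 0 0 0;1 0 0 1 0 0 0;1 0 0 1 0 0 0;1 0 0 1 0 0 0;1 0 0 0 0 0 0'
```

```text
time_s: 27.5
ee_pos: [408.0, -190.1, 57.7]
ee_rot: [-180.0, 0.2, -13.0]
force: [-0.4, -0.4, -1.4]
gripper_width: 19.8
gripper_force: 60.0
time_s: 28.5
ee_pos: [410.0, -190.6, 38.4]
ee_rot: [180.0, 0.0, -13.0]
force: [-0.3, -0.0, -2.3]
gripper_width: 19.7
gripper_force: 60.0
```

```bash
python3 -m crank '1 0 0 0.5 0 0 0;1 0 0 0.5 0 0 0;1 0 0 0 0 0 0'; python3 -m crank '1 0 0 0.4 0 0 0;1 0 0 0.3 0 0 0;1 0 0 0 0 0 0'
```

```text
time_s: 28.88
ee_pos: [410.0, -190.6, 37.4]
ee_rot: [180.0, 0.0, -13.0]
force: [-0.1, -0.1, -1.5]
gripper_width: 19.9
gripper_force: 60.0
time_s: 29.25
ee_pos: [410.0, -190.6, 36.8]
ee_rot: [180.0, -0.0, -13.0]
force: [-0.2, -0.5, -0.5]
gripper_width: 19.6
gripper_force: 60.0
```

Touching (the force came off at 36.8). Releasing gently and going straight up.

```bash
python3 -m crank '0.4 0 0 0 0 0 0;0.2 0 0 0 0 0 0;-0.2 0 0 0 0 0 0;-0.6 0 0 0 0 0 0;-1 0 0 0 0 0 0;-1 0 0 0 0 0 0;-1 0 0 0 0 0 0;-1 0 0 0 0 0 0' 10; python3 -m crank '-1 0 0 -10 0 0 0;-1 0 0 -25 0 0 0;-1 0 0 -40 0 0 0;-1 0 0 -50 0 0 0;-1 0 0 -45 0 0 0;-1 0 0 -20 0 0 0;-1 -20 0 0 0 0 0;-1 -40 0 0 0 0 0;-1 -30 0 0 0 0 0;-1 0 0 0 0 0 0'
python3 - <<'E'
from h import *
for c in("top","side"):
    g=grab_frame(c);cv2.imwrite(f"pics/{c}9full.png",g)
    a=cv2.imread("pics/%s0.png"%c)
    for n in["fork","rack","rack_bar","ethanol_vial","power_meter_head","objective_60x","objective_20x"]:
        for r in models.search_frame(n,c)[:1]:print(c,n,np.round(r["point"]),round(r["p"],2))
    print(c,"diff boxes",[cv2.boundingRect(k) for k in cv2.findContours((cv2.absdiff(a,g).max(2)>50).astype(np.uint8),0,2)[0] if cv2.contourArea(k)>25])
E
```

```text
time_s: 30.25
ee_pos: [410.0, -190.6, 36.7]
ee_rot: [180.0, -0.0, -13.0]
force: [0.4, -0.9, -0.1]
gripper_width: 90.8
gripper_force: 0.0
time_s: 31.5
ee_pos: [318.9, -168.9, 225.6]
ee_rot: [-180.0, 0.2, -13.1]
force: [0.5, -0.0, 0.5]
gripper_width: 91.3
gripper_force: 0.0
top fork [ 407. -210.   12.] 0.93
top rack [ 520. -399.  104.] 0.74
top rack_bar [ 519. -395.  105.] 0.83
top ethanol_vial [ 615. -300.   50.] 0.76
top power_meter_head [ 507. -304.    8.] 0.45
top objective_60x [ 296. -317.   48.] 0.47
top objective_20x [ 518. -397.  105.] 0.65
top diff boxes [(186, 464, 14, 16), (162, 461, 15, 19), (232, 449, 25, 31), (580, 446, 42, 34), (191, 412, 39, 64), (250, 379, 9, 25), (313, 326, 268, 154), (303, 263, 13, 7), (284, 263, 13, 7), (364, 255, 37, 8), (0, 253, 297, 227), (304, 231, 17, 31), (272, 230, 26, 33), (351, 208, 46, 20), (258, 194, 22, 19), (281, 192, 12, 22), (350, 190, 46, 21), (246, 190, 10, 15), (266, 183, 28, 10)]
side rack [ 529. -403.  115.] 0.88
side rack_bar [ 531. -400.  117.] 0.92
side ethanol_vial [ 625. -304.   65.] 0.76
side power_meter_head [ 509. -302.   12.] 0.66
side objective_60x [ 309. -325.   40.] 0.55
side objective_20x [ 346. -371.   25.] 0.76
side diff boxes [(277, 291, 21, 11), (337, 281, 26, 6), (235, 276, 61, 40), (351, 238, 18, 41), (327, 207, 10, 11), (304, 167, 29, 22), (378, 159, 9, 13), (138, 159, 14, 21), (188, 154, 11, 13), (337, 142, 10, 15), (402, 141, 9, 11), (327, 140, 8, 27), (413, 136, 12, 17), (389, 129, 8, 9), (347, 121, 17, 8), (387, 114, 8, 13), (376, 9, 26, 77), (312, 0, 54, 132), (107, 0, 107, 150)]
```

```bash
python3 -c "
from workcell import env
print(env.job_done())"
```

```text
the job is handed in; nothing more can be done
None
```

The job is handed in at about 32 s: the rack stands upright on the jack plate, centred to about 2 mm and square to 1–2° by my camera measurements, the fork is back flat at its original spot, and the small things look unmoved.

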